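# Open the push-and-twist canister in its bench holder

## Robot

A 7-joint arm with a two-finger parallel gripper is mounted at the origin on the work surface. World frame = base frame: x ahead of the robot, y to its left, z up, the work surface at z = 0. Lengths are in m, angles in rad, forces in N, time in s.
With the tool pointing down it reaches from about 0.35 to 0.9 m from the base axis. Payload 8.1 kg.
Tool frame: the origin (TCP) lies on the centre line of the jaws, within the pads' length; the fingertips stand arm.tcp_to_tips ahead of it and the grasp point (between the pads) lies 2 mm behind it (arm.tcp_to_tips is the distance from the TCP to the fingertips, in m); z points along the fingers, y is the line along which they close (so a half turn about z gives the same grasp; the last joint's range is limited). The gripper opens to 85 mm and grips with 20 to 120 N. Pads are 22 mm wide; open, the fingers measure 114 mm over their backs; the gripper's body (76 mm by 85 mm) begins 54 mm behind the grasp point. The pads swing forward as they close: fully open they stand 13 mm farther back than shut.
Start: joints at [1.202, 0.434, 0.025, 1.573, -0.012, 1.134, -0.075], TCP at [0.164, -0.603, 0.248] pointing down, gripper open.
Joint ranges: [-2.62, 2.62], [-0.44, 2.09], [-1.27, 1.32], [0.08, 2.57], [-1.32, 4.46], [0.12, 2], [-2.74, 2.74]. Speed limits (rad/s): [2.22, 2.22, 3.01, 3.01, 3.14, 3.14, 3.14].

## Interface

Orientations are given as a unit quaternion [x, y, z, w].
In Python, from plant import arm gives the robot as it stands.
- The arm moves only by the tool apply_moves, never from a script. Its argument "targets" is a list of rows, each a list of 7 numbers: the turn, a rotation vector about the tool's x, y, z in units of 5 degrees (1.0 is 5 degrees), then the shift along the tool's x, y, z in units of 40 mm (1.0 is 40 mm), then the closure, from 0 (fully open) to 1 (shut). A call has 1 to 10 rows; each row shifts and turns the commanded pose from where the row before left it, along the tool's axes as they then stand; what a row does not reach is not made up. A row lasts 1/10 s, in which the tool goes at most 50 mm and 8.59 degrees, less where a joint would pass 70% of its speed; a pose out of reach is approached as far as the arm can. A call is refused whole if a number of a shift passes 1 or a number of a turn 1, either way. A call with a gripper value outside its range is refused whole. The fingers move at their own pace and stop on an object; "force" is the grip in N (left out, the last holds). Time passes only in rows, so rows that do not move let the fingers close. It gives the time, the measured TCP pose, the force, the opening and the grip force at its end, in the units of the state.
- arm.get_state(): the state, without advancing time (a new reading comes with each control period).
- arm.grab_frame(name): name is "scene" or "top"; returns a dict with "image" (384x512x3 uint8, red, green, blue), "z_map" (384x512 float32, m along the optical axis (not along the pixel's ray), 0 where there is no reading), "mtx" (3x3 intrinsics, pixels), "dist_coeffs" ([k1, k2, p1, p2, k3] as OpenCV has them; the pictures are not rectified), "world_to_cam" (4x4, takes a point from world to camera coordinates). Camera axes: x right, y down, z forward; pixel columns grow to the right and rows downward; lengths in m; the calibration is good to about 2 mm. A picture is of the moment at which its call begins.
- arm.job_done(): hands the job in; it is judged then, once.
The state is a dict: "time": time; "joints": joint angles; "joint_velocities": joint speeds; "effort": joint torques, N m; "ee_pos": TCP position; "tcp_rot": TCP orientation; "ft_force": force on the tool from outside, world axes, zero at the start; "ft_torque": the same for the moment, N m; "finger_gap": opening from 0.0 (shut) to 1.0 (fully open); "finger_force": force on a finger pad.
Only numpy, scipy, OpenCV 4.12 (cv2) and the standard library are available. Lean on these libraries where they do the work, as an engineer would, in place of code of your own. Each camera call takes 0.05 s, during which the arm holds its last target. There are 200 camera calls.

## Task

Carry the small canister, held by its body and not by its cap, to the square bench holder, stand it fully home in the well so that it cannot turn, and let go of it with the cap still locked. Then take the bar on the cap, push the cap down against its spring and twist it anticlockwise until it comes free, and stand the cap upright (bar on top) on the floor of the wooden tray, leaving the open canister home in the holder. Do not force it: feel for the stops. Leave the paper cup, the glue gun and the cardboard box alone.

Things in the scene. Friction and masses are not known exactly. Their poses are not given: they have to be found in the camera images.
- canister_mid (a point): Small grey canister, loose, upright, 0.3 to 0.52 kg. Square foot 64 x 64 mm, 12 mm high, then a round body 58 mm wide up to 70 mm above its underside; 101.5 mm high with the cap locked on. This point: on the axis, 35 mm above the underside; z up, x and y square to the foot's sides. Take it round the body 50 to 58 mm above its underside.
- canister_top (a point): Middle of the canister's aluminium top plate, on its axis, 70 mm above its underside; axes as the canister's. The cap's stem passes a hole here; a slot for its lugs runs along x. Beneath the plate is the catch: locked, the cap's x lies 70 degrees clockwise (from above) of this x. Unpushed, a tooth stops the cap from turning.
- cap_mid (a point): White cap, loose, 60 g, 44.5 mm high: stem 25 mm wide, 21.5 mm long, two lugs at its foot along x (44 mm over both, 10 mm wide, 7 mm high); disc 50 mm wide, 8 mm thick; on it the bar. This point: on its axis, 22 mm above the stem's underside; z up. Locked, it is 79 mm above the canister's underside.
- cap_bar (a point): Centre of the cap's grip bar (44 mm along x, 12 mm wide in y, 15 mm high; disc top 7.5 mm below). A spring lifts it: 7 N locked, more lower down. Push it down several mm until it is felt to meet a hard stop, turn it about 70 degrees anticlockwise from above to a hard stop, let up: it rises 7 mm above its locked height, then lifts straight out. 15 N and 0.3 N m are plenty; the last 2 mm of push are spare.
- holder_floor (a point): Aluminium bench holder fixed to the counter: base 112 x 112 mm, on it a square well 69 x 69 mm inside, walls 10 mm thick to 22 mm above the counter, sloped lead-in lips up to 28 mm. This point: middle of the well's floor, 6 mm above the counter; x, y square to the well. The foot fits in any of four quarter turns, 2.5 mm play each side, a few degrees of turning play.
- tray_floor (a point): Square shallow wooden tray fixed to the counter, 120 x 120 mm outside, walls 4 mm thick and 18 mm high. This point: middle of its floor, about 5 mm above the counter; x and y square to its sides.
- cup: Paper cup with craft sticks, 72 mm wide, 140 mm high with its sticks; bystander; origin at the middle of its underside.
- gluegun: Blue hot-glue gun lying on its side, about 150 mm long and 32 mm high; bystander; origin under the middle of its barrel, barrel along x.
- sticksbox: Cardboard box 90 x 130 x 80 mm high; bystander; origin at the middle of its underside.

How it is judged:
On the way, in this order (a step that is already met when the one before it is completed fails the run):
1. the canister stands home in the holder, let go, its cap still locked (horizontal distance between canister_mid and holder_floor below 0.006 m and z of canister_mid in the frame of holder_floor below 0.038 m and angle between canister_mid's own z axis and vertical below 0.08 rad and z of cap_mid in the frame of canister_mid below 0.047 m and angle between the x axis of cap_mid and the x axis of canister_mid, either way round above 0.8 rad and contact force between the fingers and canister below 0.1 N and contact force between the fingers and cap below 0.1 N), for 0.2 s.
2. the cap is twisted free and has risen out of its catch, with the canister home in the holder (horizontal distance between canister_mid and holder_floor below 0.006 m and z of canister_mid in the frame of holder_floor below 0.038 m and angle between canister_mid's own z axis and vertical below 0.08 rad and z of cap_mid in the frame of canister_mid above 0.049 m and angle between the x axis of cap_mid and the x axis of canister_mid, either way round below 0.35 rad), for 0.05 s.
At the end, for the whole second after the job is handed in: Cap upright (within 0.15 rad) on the tray floor, its axis within 34 mm of the middle both ways; open canister upright (0.08 rad) and fully down in the well (within 6 mm of its middle, 3 mm of its floor); both at rest (horizontal distance between canister_mid and holder_floor below 0.006 m and z of canister_mid in the frame of holder_floor below 0.038 m and angle between canister_mid's own z axis and vertical below 0.08 rad and x of cap_mid in the frame of tray_floor between -0.034 and 0.034 m and y of cap_mid in the frame of tray_floor between -0.034 and 0.034 m and z of cap_mid in the frame of tray_floor below 0.026 m and angle between cap_mid's own z axis and vertical below 0.15 rad and linear speed of each of cap, canister below 0.02 m/s); the robot touches nothing.
It fails at once if the canister is lifted off by its cap (fingers on the cap while the canister's underside is more than 30 mm above the counter) (height (world z) of canister_mid above 0.065 m and contact force between the fingers and cap above 0.5 N).
It fails at once if the cap is forced (it bears on the canister with over 70 N) (contact force between cap and canister above 70 N).
It fails at once if the paper cup, the glue gun or the cardboard box is moved more than 30 mm (distance of any of cup, gluegun, sticksbox from where it was at the start of the episode above 0.03 m).
It also fails if it takes over 64 s, if anything falls off the work surface, if the arm or the gripper's body presses on something with over 40 N, if the wrist force passes 120 N, or if a joint passes its speed limit or range.

## Working session

There is one attempt and no reset: what is moved stays moved. The work goes in short steps, Python scripts to look and compute and a tool call to move; the robot and the scene stay as the last step left them, time stands still between calls to the robot, and variables do not carry over. Pictures are saved under pics/ and viewed, at most 11 in all, crops included, and the job is handed in when it is done.

Besides the shell and the picture viewer there is one more tool, called after "Request:" as name(argument=value, ...), one argument or row to a line, values as JSON. apply_moves: Moves the arm, as the interface text tells. Its arguments: {"type":"object","properties":{"targets":{"type":"array","items":{"type":"array","items":{"type":"number"}}},"force":{"type":"number"}},"required":["targets"]}

```bash
mkdir -p pics; ls
python3 - <<'E'
from plant import arm
import cv2,numpy as np
s=arm.get_state();print(s, arm.tcp_to_tips)
ims=[]
for n in("scene","top"):
    f=arm.grab_frame(n);np.savez(f"{n}0.npz",**f)
    print(n,f["mtx"],f["dist_coeffs"],f["world_to_cam"])
    cv2.imwrite(f"pics/{n}0.png",f["image"][...,::-1])
E
```

```text
pics
{'time': 0.0, 'joints': array([ 1.20241652,  0.43526293,  0.02492615,  1.57410814, -0.01156308,
        1.13401783, -0.07509884]), 'joint_velocities': array([-0.00202809, -0.00124653,  0.00044366, -0.00147621, -0.00046424,
        0.00218721,  0.00130512]), 'effort': array([ 6.25912235e-04, -6.70460558e+01,  1.02529965e+00, -3.16211808e+01,
        1.55067444e-02,  1.25533363e-02, -3.11632209e-05]), 'ee_pos': array([ 0.16399511, -0.6025896 ,  0.24749634]), 'tcp_rot': array([ 9.91183491e-01,  1.32493795e-01, -1.89982541e-04, -8.03886723e-04]), 'ft_force': array([-0.62791715, -0.34014029, -0.37567364]), 'ft_torque': array([ 0.00178301,  0.01313493, -0.02147374]), 'finger_force': 0.0, 'finger_gap': 1.002707174575238} 0.017
scene [[352.93350221   0.         249.90268384]
 [  0.         352.93350221 195.92644261]
 [  0.           0.           1.        ]] [-0.05407952  0.          0.          0.          0.        ] [[-0.09366856  0.99559487 -0.00412941  0.0474628 ]
 [ 0.7362806   0.06647844 -0.67340292 -0.41216722]
 [-0.67016198 -0.06611709 -0.73926413  1.41874713]
 [ 0.          0.          0.          1.        ]]
top [[447.78608727   0.         247.5206689 ]
 [  0.         447.78608727 187.3119088 ]
 [  0.           0.           1.        ]] [-0.0421934  0.         0.         0.         0.       ] [[ 0.01392187 -0.99972101  0.01908101 -0.0079053 ]
 [-0.98161622 -0.01729768 -0.19007993  0.59230204]
 [ 0.19035695 -0.01608396 -0.98158318  1.02836058]
 [ 0.          0.          0.          1.        ]]
```

View pics/scene0.png

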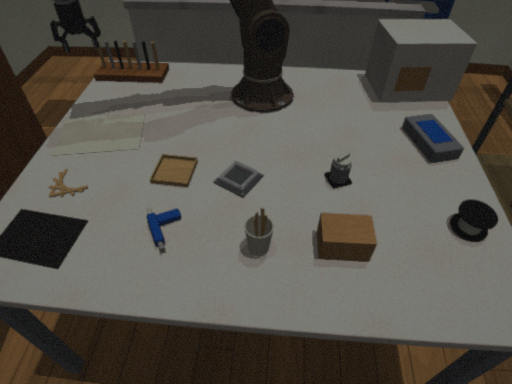

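View pics/top0.png

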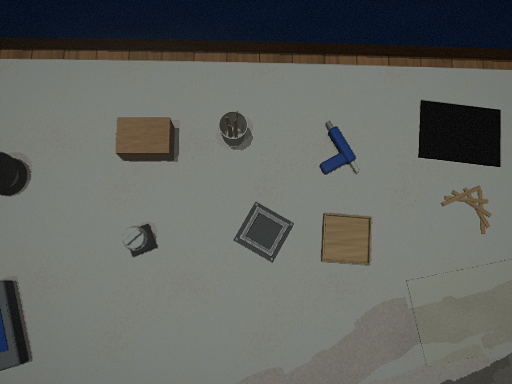

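```bash
cat > h.py <<'E'
import numpy as np, cv2
def cloud(f):
    h,w=f["z_map"].shape
    u,v=np.meshgrid(np.arange(w),np.arange(h))
    n=cv2.undistortPoints(np.stack([u,v],-1).reshape(-1,1,2).astype(np.float64),f["mtx"],f["dist_coeffs"]).reshape(h,w,2)
    z=f["z_map"].astype(float)
    c=np.dstack([n[...,0]*z,n[...,1]*z,z])
    T=f["world_to_cam"]; P=(c-T[:3,3])@T[:3,:3]
    P[z==0]=np.nan
    return P
def plane(f,uv,h):
    n=cv2.undistortPoints(np.asarray(uv,float).reshape(-1,1,2),f["mtx"],f["dist_coeffs"]).reshape(-1,2)
    T=f["world_to_cam"];R=T[:3,:3];o=-R.T@T[:3,3]
    d=np.c_[n,np.ones(len(n))]@R
    return o+d*((h-o[2])/d[:,2])[:,None]
def near(P,xy,r): return np.hypot(P[...,0]-xy[0],P[...,1]-xy[1])<r
def rect(p):
    (c,s,a)=cv2.minAreaRect((p[:,:2]*1000).astype(np.float32)); return np.round(c,1),np.round(s,1),round(a,1)
E
python3 - <<'E'
from h import *
for n,pix in(("top",dict(can=(140,240),hold=(264,232),tray=(346,239))),("scene",dict(can=(338,172),hold=(239,178),tray=(174,170)))):
    f=dict(np.load(n+"0.npz"));P=cloud(f)
    print(n,"table z",np.nanmedian(P[200:300,200:320,2]))
    for k,(u,v) in pix.items():
        g=plane(f,[(u,v)],.03)[0]; m=near(P,g,.12)
        print(k,g.round(3))
        for lo,hi in ((.003,.009),(.009,.017),(.017,.024),(.024,.032),(.032,.08),(.080,.092),(.094,.11)):
            q=P[m&(P[...,2]>lo)&(P[...,2]<hi)]
            if len(q)>8: print("  ",lo,hi,len(q),"z",np.median(q[:,2]).round(4),"mean",q.mean(0).round(4)[:2],rect(q))
    c=pix["can"];im=f["image"][...,::-1]
    a=[cv2.resize(im[v-32:v+32,u-32:u+32],(390,390),interpolation=cv2.INTER_CUBIC) for u,v in (pix["can"],pix["hold"])]
    cv2.imwrite(f"pics/{n}_crop.png",cv2.convertScaleAbs(np.hstack(a),alpha=1.3))
E
```

```text
top table z 0.0006020532202508633
can [0.463 0.26  0.03 ]
   0.003 0.009 447 z 0.0038 mean [0.4552 0.2518] (array([462.8, 260.2]), array([238.7, 227.3]), 9.4)
   0.009 0.017 167 z 0.012 mean [0.4602 0.251 ] (array([464.3, 264.4]), array([63.8, 64.3]), 22.4)
   0.017 0.024 14 z 0.019 mean [0.4619 0.2431] (array([465.8, 245.3]), array([17.8, 59. ]), 86.3)
   0.024 0.032 16 z 0.0273 mean [0.4577 0.2423] (array([455.9, 244.1]), array([12.6, 47. ]), 68.4)
   0.032 0.08 165 z 0.0671 mean [0.4592 0.2479] (array([462.7, 259.8]), array([47.6, 56.5]), 75.5)
   0.08 0.092 253 z 0.0858 mean [0.4637 0.2628] (array([464.4, 264.1]), array([48.5, 47.5]), 3.9)
   0.094 0.11 112 z 0.1003 mean [0.4642 0.2644] (array([464.6, 265.4]), array([13. , 43.3]), 41.9)
hold [ 0.487 -0.041  0.03 ]
   0.003 0.009 1690 z 0.0054 mean [ 0.4877 -0.04  ] (array([486.8, -39.9]), array([235.7, 231.5]), 21.6)
   0.009 0.017 141 z 0.0098 mean [ 0.4879 -0.042 ] (array([490.9, -40.5]), array([111. , 111.2]), 60.8)
   0.017 0.024 228 z 0.022 mean [ 0.4885 -0.038 ] (array([491. , -40.8]), array([89.6, 89.8]), 60.7)
   0.024 0.
[... 1277 characters left out ...]
y([510.8, -50. ]), array([156. , 219.3]), 58.0)
   0.009 0.017 139 z 0.0129 mean [ 0.4995 -0.0378] (array([496.2, -37.4]), array([ 98.6, 101.6]), 57.7)
   0.017 0.024 190 z 0.0209 mean [ 0.4964 -0.0386] (array([492.7, -37.1]), array([86.4, 90.2]), 60.9)
   0.024 0.032 140 z 0.0263 mean [ 0.4889 -0.0379] (array([492. , -37.9]), array([89.9, 86.7]), 61.2)
tray [ 0.501 -0.234  0.03 ]
   0.003 0.009 438 z 0.0042 mean [ 0.4824 -0.2353] (array([ 510. , -229.7]), array([168.2, 192.1]), 81.6)
   0.009 0.017 217 z 0.0138 mean [ 0.4826 -0.2487] (array([ 477.3, -241.8]), array([121.1, 122.2]), 86.2)
   0.017 0.024 46 z 0.0179 mean [ 0.4956 -0.2166] (array([ 478.7, -240.3]), array([119.4, 117.3]), 87.5)
```

View pics/top_crop.png

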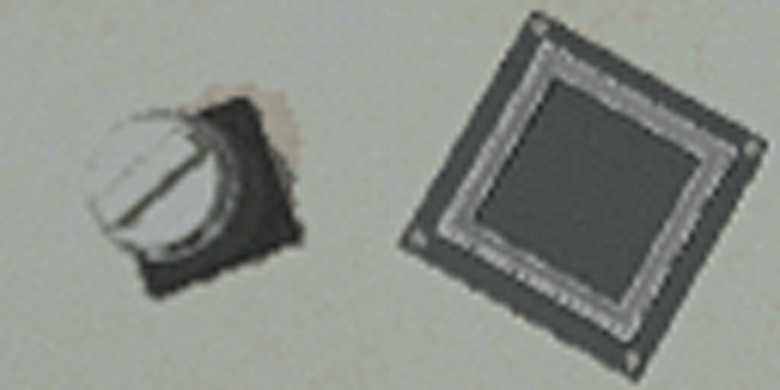

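View pics/scene_crop.png

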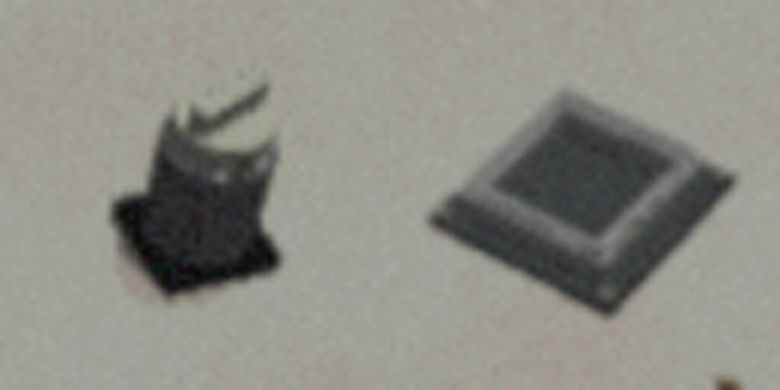

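The canister is at about (0.465, 0.266) with its foot at 22.6° and the bar at -47.4°. In the top crop the bar runs lower left to upper right around (165,180). The holder is at about (0.491, -0.040) at 60.7°, and the tray at (0.476, -0.244). The sizes match those given: foot 64 mm, well outer 89.7 mm, tray 121 mm. I'll move toward the canister now.

Request:
apply_moves(
  targets=[
    [0,0,0,0.8,-0.65,0,0],
    [0,0,0,0.8,-0.65,0,0],
    [0,0,0,0.8,-0.65,0,0],
    [0,0,0,0.8,-0.65,0,0],
    [0,0,0,0.8,-0.65,0,0],
    [0,0,0,0.8,-0.65,0,0],
    [0,0,0,0.8,-0.65,0,0],
    [0,0,0,0.8,-0.65,0,0],
    [0,0,0,0.8,-0.65,0,0],
    [0,0,0,0.8,-0.65,0,0],
  ],
  force=40,
)

```text
time: 1.1
ee_pos: [0.4052, -0.2666, 0.2482]
tcp_rot: [0.991, 0.132, -0.0, -0.0]
ft_force: [0.0, -0.6, 0.8]
finger_gap: 1.0
finger_force: 0.0
```

```bash
cat > g.py <<'E'
import sys,numpy as np
from scipy.spatial.transform import Rotation as R
from plant import arm
# usage: g.py x y z heading_deg(of tool x)
s=arm.get_state();r=R.from_quat(s["tcp_rot"]);M=r.as_matrix()
hd=np.degrees(np.arctan2(M[1,0],M[0,0]))
print("t %.2f"%s["time"],"pos",s["ee_pos"].round(4),"hd %.2f"%hd,"tilt",M[:2,2].round(4),"j",s["joints"].round(2),"F",s["ft_force"].round(1),"T",s["ft_torque"].round(2),"gap %.3f f %.1f"%(s["finger_gap"],s["finger_force"]))
if len(sys.argv)>1:
    g=np.array(list(map(float,sys.argv[1:])))
    print("shift units (current axes)",(M.T@(g[:3]-s["ee_pos"])/.04).round(3))
    if len(g)>3:
        h=np.radians(g[3]);G=np.array([[np.cos(h),np.sin(h),0],[np.sin(h),-np.cos(h),0],[0,0,-1]])
        rv=R.from_matrix(M.T@G).as_rotvec(degrees=True)/5
        print("turn units",rv.round(3),"shift units (goal axes)",(G.T@(g[:3]-s["ee_pos"])/.04).round(3))
E
python3 g.py .465 .266 .248 132.6
```

```text
t 1.10 pos [ 0.4052 -0.2666  0.2482] hd 15.22 tilt [-0.0003 -0.    ] j [ 0.62  0.22 -0.18  1.89  0.05  1.03 -0.88] F [ 0.  -0.6  0.8] T [-0.03 -0.02 -0.04] gap 1.000 f 0.0
shift units (current axes) [ 4.9380e+00 -1.2456e+01  4.0000e-03]
turn units [-3.0000e-03  1.0000e-03 -2.3477e+01] shift units (goal axes) [8.7890e+00 1.0114e+01 5.0000e-03]
```

Request:
apply_moves(
  targets=[
    [0,0,0,0.37,-0.92,0,0],
    [0,0,0,0.37,-0.92,0,0],
    [0,0,0,0.37,-0.92,0,0],
    [0,0,0,0.37,-0.92,0,0],
    [0,0,0,0.37,-0.92,0,0],
    [0,0,0,0.37,-0.92,0,0],
    [0,0,0,0.37,-0.92,0,0],
    [0,0,0,0.37,-0.92,0,0],
    [0,0,0,0.37,-0.92,0,0],
    [0,0,0,0.37,-0.92,0,0],
  ],
)

```text
time: 2.1
ee_pos: [0.4506, 0.1272, 0.2482]
tcp_rot: [0.991, 0.132, -0.0, 0.0]
ft_force: [0.8, -0.2, 0.1]
finger_gap: 1.0
finger_force: 0.0
```

Request:
apply_moves(
  targets=[
    [0,0,-1,0,0,0,0],
    [0,0,-1,0,0,0,0],
    [0,0,-1,0,0,0,0],
    [0,0,-1,0,0,0,0],
    [0,0,-1,0,0,0,0],
    [0,0,-1,0,0,0,0],
    [0,0,-1,0,0,0,0],
    [0,0,-1,0,0,0,0],
    [0,0,-1,0,0,0,0],
    [0,0,-1,0,0,0,0],
  ],
)

```text
time: 3.1
ee_pos: [0.4506, 0.1256, 0.248]
tcp_rot: [0.841, 0.54, -0.0, -0.0]
ft_force: [0.5, 1.0, -0.9]
finger_gap: 1.0
finger_force: 0.0
```

Request:
apply_moves(
  targets=[
    [0,0,-1,0,0,0,0],
    [0,0,-1,0,0,0,0],
    [0,0,-1,0,0,0,0],
    [0,0,-1,0,0,0,0],
    [0,0,-1,0,0,0,0],
    [0,0,-1,0,0,0,0],
    [0,0,-1,0,0,0,0],
    [0,0,-1,0,0,0,0],
    [0,0,-1,0,0,0,0],
    [0,0,-1,0,0,0,0],
  ],
)

```text
time: 4.1
ee_pos: [0.4506, 0.1256, 0.248]
tcp_rot: [0.534, 0.845, -0.0, -0.0]
ft_force: [0.1, 0.3, 0.2]
finger_gap: 0.998
finger_force: 0.0
```

```bash
python3 g.py .465 .266 .16 132.6
```

```text
t 4.10 pos [0.4506 0.1256 0.248 ] hd 115.43 tilt [-0.0006 -0.0003] j [ 0.26  0.27 -0.78  1.89  0.22  1.06 -0.17] F [0.1 0.3 0.2] T [ 0.03  0.   -0.02] gap 0.998 f 0.0
shift units (current axes) [3.016 1.834 2.199]
turn units [-8.000e-03 -1.000e-03 -3.435e+00] shift units (goal axes) [2.34  2.641 2.201]
```

Request:
apply_moves(
  targets=[
    [0,0,-0.86,0,0,0,0],
    [0,0,-0.86,0,0,0,0],
    [0,0,-0.86,0,0,0,0],
    [0,0,-0.86,0,0,0,0],
    [0,0,0,0.6,0.66,0,0],
    [0,0,0,0.6,0.66,0,0],
    [0,0,0,0.6,0.66,0.5,0],
    [0,0,0,0.54,0.66,0.7,0],
    [0,0,0,0,0,0.8,0],
    [0,0,0,0,0,0,0],
  ],
)

```text
time: 5.1
ee_pos: [0.4634, 0.2652, 0.1645]
tcp_rot: [0.402, 0.915, -0.003, -0.002]
ft_force: [-0.5, -0.1, -0.1]
finger_gap: 1.002
finger_force: 0.0
```

```bash
python3 g.py .465 .266 .053 132.6
python3 - <<'E'
from plant import arm; import cv2,numpy as np
f=arm.grab_frame("top");np.savez("top1.npz",**f)
cv2.imwrite("pics/top1.png",cv2.resize(f["image"][170:300,60:220,::-1],None,fx=4,fy=4))
E
```

```text
t 5.10 pos [0.4634 0.2652 0.1645] hd 132.54 tilt [-0.0064 -0.0036] j [-0.05  0.5  -0.78  1.85  0.42  0.98 -0.27] F [-0.5 -0.1 -0.1] T [-0.04  0.02 -0.01] gap 1.002 f 0.0
shift units (current axes) [-0.017  0.064  2.786]
turn units [-0.082 -0.019 -0.011] shift units (goal axes) [-0.012  0.044  2.786]
```

View pics/top1.png

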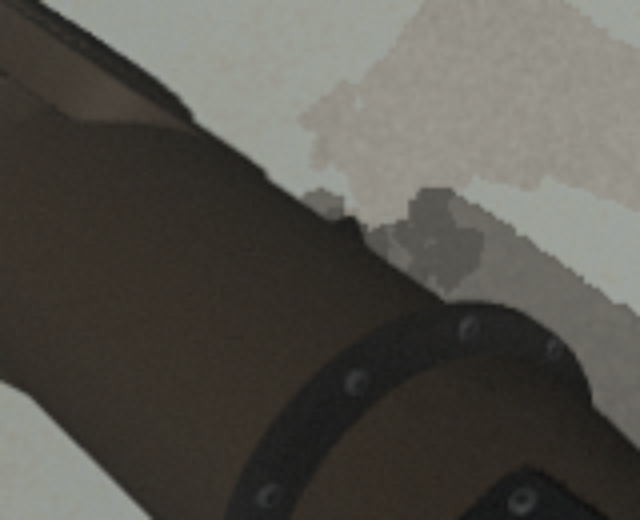

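The arm hides the canister, so the picture is no help. I'll descend in stages, watching the force.

Request:
apply_moves(
  targets=[
    [0,0,0,0,0,0,0],
    [0,0,0,0,0,0,0],
    [0,0,0,0,0,0.4,0],
    [0,0,0,0,0,0.4,0],
    [0,0,0,0,0,0.4,0],
    [0,0,0,0,0,0.3,0],
    [0,0,0,0,0,0,0],
    [0,0,0,0,0,0,0],
  ],
)

```text
time: 5.95
ee_pos: [0.466, 0.2662, 0.109]
tcp_rot: [0.404, 0.915, 0.0, 0.0]
ft_force: [-0.0, -0.1, 0.3]
finger_gap: 0.997
finger_force: 0.0
```

```bash
python3 g.py .465 .266 .053 132.6
```

```text
t 5.95 pos [0.466  0.2662 0.109 ] hd 132.40 tilt [0.0007 0.0003] j [-0.09  0.57 -0.73  1.9   0.49  0.86 -0.34] F [-0.  -0.1  0.3] T [-0.04  0.03  0.02] gap 0.997 f 0.0
shift units (current axes) [ 0.014 -0.022  1.401]
turn units [ 0.008  0.003 -0.039] shift units (goal axes) [ 0.014 -0.021  1.401]
```

Request:
apply_moves(
  targets=[
    [0,0,0,0,0,0.4,0],
    [0,0,0,0,0,0.4,0],
    [0,0,0,0,0,0.3,0],
    [0,0,0,0,0,0.2,0],
    [0,0,0,0,0,0.1,0],
    [0,0,0,0,0,0,0],
    [0,0,0,0,0,0,0],
  ],
)

```text
time: 6.65
ee_pos: [0.4658, 0.2664, 0.0527]
tcp_rot: [0.403, 0.915, 0.0, 0.0]
ft_force: [0.1, 0.1, -0.5]
finger_gap: 1.003
finger_force: 0.0
```

Request:
apply_moves(
  targets=[
    [0,0,0,0,0,0,1],
    [0,0,0,0,0,0,1],
    [0,0,0,0,0,0,1],
    [0,0,0,0,0,0,1],
    [0,0,0,0,0,0,1],
    [0,0,0,0,0,0,1],
    [0,0,0,0,0,0,1],
    [0,0,0,0,0,0,1],
  ],
  force=50,
)

```text
time: 7.45
ee_pos: [0.4658, 0.2662, 0.0531]
tcp_rot: [0.403, 0.915, 0.0, 0.0]
ft_force: [-0.9, -1.5, 8.3]
finger_gap: 0.674
finger_force: 52.1
```

```bash
python3 g.py .465 .266 .053 132.6
```

```text
t 7.45 pos [0.4658 0.2662 0.0531] hd 132.43 tilt [ 0.0008 -0.0002] j [-0.14  0.64 -0.67  1.94  0.57  0.76 -0.41] F [-0.9 -1.5  8.3] T [-0.3   0.42  0.06] gap 0.674 f 52.1
shift units (current axes) [ 0.01  -0.017  0.002]
turn units [ 0.006  0.008 -0.035] shift units (goal axes) [ 0.01  -0.017  0.002]
```

Request:
apply_moves(
  targets=[
    [0,0,0,0,0,-0.2,1],
    [0,0,0,0,0,-0.4,1],
    [0,0,0,0,0,-0.5,1],
    [0,0,0,0,0,-0.5,1],
    [0,0,0,0,0,-0.3,1],
    [0,0,0,0,0,0,1],
  ],
)

```text
time: 8.05
ee_pos: [0.4663, 0.2666, 0.1298]
tcp_rot: [0.403, 0.915, 0.001, 0.001]
ft_force: [0.5, -0.1, -4.3]
finger_gap: 0.671
finger_force: 54.8
```

Request:
apply_moves(
  targets=[
    [0,0,0.6,0,0,0,1],
    [0,0,1,0,0,0,1],
    [0,0,1,0,0,0,1],
    [0,0,1,0,0,0,1],
    [0,0,1,0,0,0,1],
    [0,0,1,0,0,0,1],
    [0,0,1,0,0,0,1],
    [0,0,1,0,0,0,1],
    [0,0,1,0,0,0,1],
    [0,0,0.6,0,0,0,1],
  ],
)

```text
time: 9.05
ee_pos: [0.4651, 0.2656, 0.1272]
tcp_rot: [0.73, 0.684, -0.001, -0.0]
ft_force: [-0.4, 0.4, -3.5]
finger_gap: 0.676
finger_force: 54.6
```

```bash
python3 g.py .491 -.0395 .13 80.5
```

```text
t 9.05 pos [0.4651 0.2656 0.1272] hd 86.24 tilt [-0.0014 -0.0012] j [-0.22  0.49 -0.55  1.9   0.33  0.85 -1.  ] F [-0.4  0.4 -3.5] T [0.05 0.02 0.01] gap 0.676 f 54.6
shift units (current axes) [-7.568  1.148 -0.063]
turn units [-0.014  0.015  1.147] shift units (goal axes) [-7.415  1.898 -0.071]
```

Request:
apply_moves(
  targets=[
    [0,0,0.6,0,0,0,1],
    [0,0,0.55,0,0,0,1],
    [0,0,0,-0.5,0.13,0,1],
    [0,0,0,-0.9,0.23,0,1],
    [0,0,0,-0.95,0.24,0,1],
    [0,0,0,-0.95,0.25,0,1],
    [0,0,0,-0.95,0.25,0,1],
    [0,0,0,-0.95,0.25,0,1],
    [0,0,0,-0.9,0.23,0,1],
    [0,0,0,-0.7,0.18,0,1],
  ],
)

```text
time: 10.05
ee_pos: [0.4902, -0.0166, 0.1272]
tcp_rot: [0.763, 0.647, -0.001, -0.0]
ft_force: [0.6, -0.4, -3.8]
finger_gap: 0.674
finger_force: 54.7
```

Request:
apply_moves(
  targets=[
    [0,0,0,-0.42,0.11,0,1],
    [0,0,0,-0.2,0.05,0,1],
    [0,0,0,0,0,0,1],
    [0,0,0,0,0,0,1],
    [0,0,0,0,0,0,1],
  ],
)

```text
time: 10.55
ee_pos: [0.4932, -0.0376, 0.1282]
tcp_rot: [0.762, 0.648, 0.0, -0.0]
ft_force: [0.0, 0.5, -4.2]
finger_gap: 0.677
finger_force: 54.7
```

```bash
python3 g.py .491 -.0395 .059 80.5
python3 - <<'E'
from plant import arm; import cv2,numpy as np
a=[]
for n,(u,v) in(("top",(250,225)),("scene",(239,165))):
    f=arm.grab_frame(n);np.savez(n+"2.npz",**f)
    a.append(cv2.resize(f["image"][v-50:v+50,u-50:u+50,::-1],(400,400),interpolation=cv2.INTER_CUBIC))
cv2.imwrite("pics/p2.png",cv2.convertScaleAbs(np.hstack(a),alpha=1.6))
E
```

```text
t 10.55 pos [ 0.4932 -0.0376  0.1282] hd 80.80 tilt [-0.0001  0.0006] j [ 0.35  0.42 -0.5   1.99  0.28  0.79 -0.47] F [ 0.   0.5 -4.2] T [-0.01  0.02  0.01] gap 0.677 f 54.7
shift units (current axes) [-0.056 -0.047  1.731]
turn units [-0.002 -0.007  0.06 ] shift units (goal axes) [-0.055 -0.047  1.731]
```

View pics/p2.png

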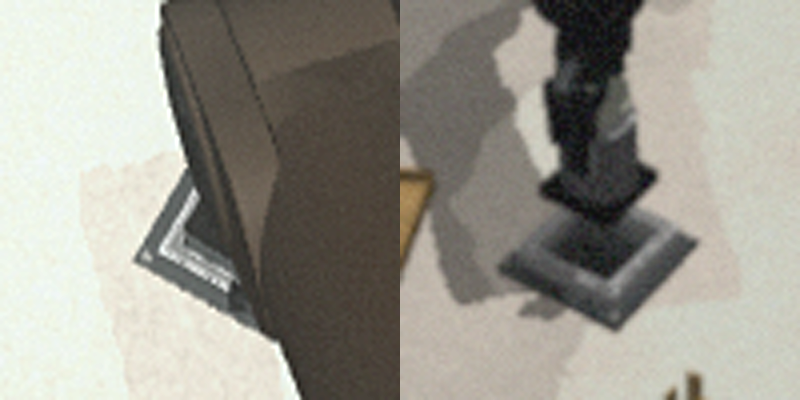

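Run:
```python
from h import *
f=dict(np.load("scene2.npz"));P=cloud(f)
m=near(P,(.492,-.038),.07)
for lo,hi in((.07,.094),(.08,.093),(.082,.091),(.017,.024),(.024,.032)):
    q=P[m&(P[...,2]>lo)&(P[...,2]<hi)]; print(lo,hi,len(q),np.median(q[:,2]).round(4),rect(q))
```

```text
0.07 0.094 203 0.0857 (array([495.4, -36. ]), array([65.6, 63.8]), 63.1)
0.08 0.093 159 0.0865 (array([495.4, -36. ]), array([65.6, 63.8]), 63.1)
0.082 0.091 130 0.0866 (array([495.2, -36.3]), array([64.9, 63.6]), 63.4)
0.017 0.024 171 0.0209 (array([491.2, -38.2]), array([91.9, 91.3]), 61.3)
0.024 0.032 90 0.0262 (array([491.5, -37. ]), array([88.9, 86.4]), 62.2)
```

Request:
apply_moves(
  targets=[
    [0,0,0.25,-0.054,-0.064,0,1],
    [0,0,0,0,0,0.3,1],
    [0,0,0,0,0,0.4,1],
    [0,0,0,0,0,0.3,1],
    [0,0,0,0,0,0.2,1],
    [0,0,0,0,0,0.1,1],
    [0,0,0,0,0,0,1],
  ],
)

```text
time: 11.35
ee_pos: [0.4902, -0.0409, 0.0758]
tcp_rot: [0.769, 0.639, -0.0, -0.0]
ft_force: [0.0, -0.6, -4.9]
finger_gap: 0.679
finger_force: 54.7
```

Request:
apply_moves(
  targets=[
    [0,0,0,0,0,0.06,1],
    [0,0,0,0,0,0.06,1],
    [0,0,0,0,0,0.06,1],
    [0,0,0,0,0,0.04,1],
    [0,0,0,0,0,0.02,1],
    [0,0,0,0,0,0,1],
  ],
)

```text
time: 11.95
ee_pos: [0.4904, -0.0409, 0.0666]
tcp_rot: [0.769, 0.639, -0.0, -0.0]
ft_force: [-0.1, 0.4, -3.7]
finger_gap: 0.675
finger_force: 54.7
```

```bash
python3 g.py .49 -.04 .059 80.5
```

```text
t 11.95 pos [ 0.4904 -0.0409  0.0666] hd 79.42 tilt [-0.0001 -0.    ] j [ 0.31  0.51 -0.44  2.06  0.35  0.65 -0.55] F [-0.1  0.4 -3.7] T [-0.03 -0.02 -0.01] gap 0.675 f 54.7
shift units (current axes) [ 0.021 -0.014  0.191]
turn units [-0.001  0.001 -0.216] shift units (goal axes) [ 0.021 -0.013  0.191]
```

Request:
apply_moves(
  targets=[
    [0,0,0,0,0,0.05,1],
    [0,0,0,0,0,0.05,1],
    [0,0,0,0,0,0.04,1],
    [0,0,0,0,0,0.03,1],
    [0,0,0,0,0,0,1],
  ],
)

```text
time: 12.45
ee_pos: [0.4903, -0.0409, 0.0597]
tcp_rot: [0.769, 0.639, -0.0, -0.0]
ft_force: [-0.4, 0.0, -4.3]
finger_gap: 0.676
finger_force: 54.7
```

Request:
apply_moves(
  targets=[
    [0,0,0,0,0,0.02,1],
    [0,0,0,0,0,0.02,1],
    [0,0,0,0,0,0,1],
  ],
)

```text
time: 12.75
ee_pos: [0.4905, -0.0409, 0.0591]
tcp_rot: [0.769, 0.639, -0.0, 0.0]
ft_force: [-3.8, 0.7, 8.4]
finger_gap: 0.676
finger_force: 55.8
```

```bash
python3 g.py .49 -.04 .059 80.5
```

```text
t 12.75 pos [ 0.4905 -0.0409  0.0591] hd 79.43 tilt [ 0.0004 -0.0006] j [ 0.3   0.52 -0.44  2.06  0.36  0.63 -0.56] F [-3.8  0.7  8.4] T [-0.03  0.84  0.02] gap 0.676 f 55.8
shift units (current axes) [ 0.019 -0.016  0.002]
turn units [ 0.005  0.006 -0.214] shift units (goal axes) [ 0.02  -0.015  0.002]
```

Request:
apply_moves(
  targets=[
    [0,0,0,0,0,-0.02,0.4],
    [0,0,0,0,0,0,0],
    [0,0,0,0,0,0,0],
    [0,0,0,0,0,0,0],
    [0,0,0,0,0,0,0],
    [0,0,0,0,0,0,0],
  ],
)

```text
time: 13.35
ee_pos: [0.4905, -0.0409, 0.0591]
tcp_rot: [0.769, 0.639, 0.0, 0.0]
ft_force: [0.5, -1.0, -0.2]
finger_gap: 1.001
finger_force: 0.0
```

Request:
apply_moves(
  targets=[
    [0,0,0,0,0,-0.2,0],
    [0,0,0,0,0,-0.4,0],
    [0,0,0,0,0,-0.6,0],
    [0,0,0,0,0,-0.6,0],
    [0,0,0,0,0,-0.6,0],
    [0,0,0,0,0,-0.2,0],
    [0,0,0,0,0,0,0],
  ],
)

```text
time: 14.05
ee_pos: [0.4912, -0.041, 0.1643]
tcp_rot: [0.769, 0.639, 0.001, 0.001]
ft_force: [-0.8, 0.4, 1.2]
finger_gap: 0.998
finger_force: 0.0
```

```bash
python3 g.py .491 -.0395 .16 80.5
python3 - <<'E'
from plant import arm; from h import *
a=[]
for n,(u,v) in(("top",(250,225)),("scene",(239,165))):
    f=arm.grab_frame(n);np.savez(n+"3.npz",**f);P=cloud(f)
    a.append(cv2.resize(f["image"][v-50:v+50,u-50:u+50,::-1],(400,400),interpolation=cv2.INTER_CUBIC))
    m=near(P,(.492,-.038),.045)
    for lo,hi in((.024,.032),(.035,.082),(.086,.098),(.100,.115)):
        q=P[m&(P[...,2]>lo)&(P[...,2]<hi)]
        if len(q)>8: print(n,lo,hi,len(q),np.median(q[:,2]).round(4),np.percentile(q[:,2],95).round(4),q.mean(0).round(4),rect(q))
cv2.imwrite("pics/p3.png",cv2.convertScaleAbs(np.hstack(a),alpha=1.6))
E
```

```text
t 14.05 pos [ 0.4912 -0.041   0.1643] hd 79.41 tilt [ 0.0026 -0.0004] j [ 0.38  0.37 -0.52  1.96  0.24  0.87 -0.45] F [-0.8  0.4  1.2] T [-0.02 -0.01 -0.07] gap 0.998 f 0.0
shift units (current axes) [ 0.036 -0.011  0.109]
turn units [ 0.03  -0.    -0.218] shift units (goal axes) [ 0.036 -0.01   0.109]
top 0.024 0.032 51 0.0266 0.0297 [ 0.4807 -0.0082  0.0268] (array([482.1,  -8. ]), array([71.4, 21.1]), 19.1)
top 0.035 0.082 29 0.0692 0.0779 [ 0.4778 -0.0182  0.0646] (array([479.4, -17.6]), array([27.8,  3.9]), 29.0)
scene 0.024 0.032 80 0.0273 0.0308 [ 0.5088 -0.0355  0.0274] (array([498.5, -36.4]), array([69.5, 83.8]), 11.1)
scene 0.035 0.082 254 0.0625 0.0765 [ 0.5106 -0.0369  0.0605] (array([498.4, -40.8]), array([57.5, 45.6]), 71.7)
scene 0.086 0.098 118 0.092 0.0967 [ 0.5022 -0.0386  0.092 ] (array([494.3, -38.4]), array([47. , 47.6]), 47.0)
scene 0.1 0.115 61 0.1057 0.1082 [ 0.4934 -0.0392  0.1052] (array([491.4, -39.5]), array([44.1, 14.7]), 77.7)
```

View pics/p3.png

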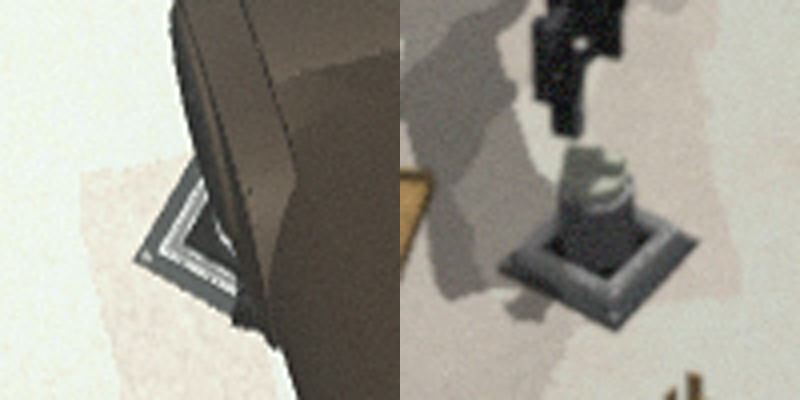

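The canister stands home: in the scene the cap top reads z about 0.107 and the foot is down in the well. Next I'll take the bar.

Request:
apply_moves(
  targets=[
    [0,0,0,0,0,0,0],
    [0,0,0,0,0,0.2,0],
    [0,0,0,0,0,0.4,0],
    [0,0,0,0,0,0.3,0.3],
    [0,0,0,0,0,0.2,0.3],
    [0,0,0,0,0,0.1,0.3],
    [0,0,0,0,0,0,0.3],
    [0,0,0,0,0,0,0.3],
  ],
)

```text
time: 14.95
ee_pos: [0.4907, -0.0408, 0.1153]
tcp_rot: [0.769, 0.639, 0.0, 0.0]
ft_force: [-1.2, -1.2, -0.0]
finger_gap: 0.698
finger_force: 0.0
```

```bash
python3 g.py .4905 -.0405 .1125 79.4
```

```text
t 14.95 pos [ 0.4907 -0.0408  0.1153] hd 79.43 tilt [0.0003 0.    ] j [ 0.35  0.44 -0.49  2.01  0.29  0.76 -0.5 ] F [-1.2 -1.2 -0. ] T [-0.01 -0.   -0.02] gap 0.698 f 0.0
shift units (current axes) [ 0.007 -0.006  0.07 ]
turn units [ 0.004 -0.001  0.006] shift units (goal axes) [ 0.007 -0.006  0.07 ]
```

Request:
apply_moves(
  targets=[
    [0,0,0,0,0,0.03,0.5],
    [0,0,0,0,0,0,0.7],
    [0,0,0,0,0,0,0.8],
    [0,0,0,0,0,0,1],
    [0,0,0,0,0,0,1],
    [0,0,0,0,0,0,1],
    [0,0,0,0,0,0,1],
  ],
  force=60,
)

```text
time: 15.65
ee_pos: [0.4906, -0.041, 0.1143]
tcp_rot: [0.769, 0.639, 0.0, 0.0]
ft_force: [-1.7, -1.1, 6.4]
finger_gap: 0.118
finger_force: 61.2
```

```bash
python3 g.py .4905 -.0405 .1125 79.4
```

```text
t 15.65 pos [ 0.4906 -0.041   0.1143] hd 79.42 tilt [ 0.0005 -0.0003] j [ 0.35  0.44 -0.49  2.01  0.29  0.76 -0.5 ] F [-1.7 -1.1  6.4] T [ 0.02  0.3  -0.03] gap 0.118 f 61.2
shift units (current axes) [ 0.011 -0.005  0.045]
turn units [0.006 0.002 0.004] shift units (goal axes) [ 0.011 -0.005  0.045]
```

Request:
apply_moves(
  targets=[
    [0,0,0,0,0,0.025,1],
    [0,0,0,0,0,0.025,1],
    [0,0,0,0,0,0.025,1],
    [0,0,0,0,0,0,1],
  ],
)

```text
time: 16.05
ee_pos: [0.4907, -0.0409, 0.1113]
tcp_rot: [0.769, 0.639, 0.0, 0.0]
ft_force: [-2.4, 0.0, 8.1]
finger_gap: 0.117
finger_force: 61.5
```

Request:
apply_moves(
  targets=[
    [0,0,0,0,0,0.025,1],
    [0,0,0,0,0,0.025,1],
    [0,0,0,0,0,0,1],
  ],
)

```text
time: 16.35
ee_pos: [0.4907, -0.041, 0.1094]
tcp_rot: [0.769, 0.639, 0.0, 0.0]
ft_force: [-1.6, -1.1, 9.1]
finger_gap: 0.118
finger_force: 61.6
```

Request:
apply_moves(
  targets=[
    [0,0,0,0,0,0.02,1],
    [0,0,0,0,0,0.02,1],
    [0,0,0,0,0,0,1],
  ],
)

```text
time: 16.65
ee_pos: [0.4907, -0.041, 0.1079]
tcp_rot: [0.769, 0.639, 0.0, 0.0]
ft_force: [-2.2, -0.2, 8.8]
finger_gap: 0.116
finger_force: 61.7
```

Request:
apply_moves(
  targets=[
    [0,0,0,0,0,0.015,1],
    [0,0,0,0,0,0,1],
  ],
)

```text
time: 16.85
ee_pos: [0.4907, -0.041, 0.1073]
tcp_rot: [0.769, 0.639, 0.0, 0.0]
ft_force: [-2.5, 0.1, 8.9]
finger_gap: 0.114
finger_force: 61.8
```

Request:
apply_moves(
  targets=[
    [0,0,0,0,0,0.015,1],
    [0,0,0,0,0,0.015,1],
    [0,0,0,0,0,0,1],
  ],
)

```text
time: 17.15
ee_pos: [0.4907, -0.041, 0.1062]
tcp_rot: [0.769, 0.639, 0.0, 0.0]
ft_force: [-2.6, -0.1, 10.1]
finger_gap: 0.117
finger_force: 61.8
```

Request:
apply_moves(
  targets=[
    [0,0,0,0,0,0.015,1],
    [0,0,0,0,0,0,1],
  ],
)

```text
time: 17.35
ee_pos: [0.4907, -0.041, 0.1058]
tcp_rot: [0.769, 0.639, 0.0, 0.0]
ft_force: [-3.4, -1.1, 13.4]
finger_gap: 0.12
finger_force: 62.2
```

```bash
python3 g.py .4905 -.0405 .1125 79.4;  python3 - <<'E'
from plant import arm; from h import *
a=[]
for n,(u,v) in(("scene",(239,165)),):
    f=arm.grab_frame(n);P=cloud(f)
    cv2.imwrite("pics/p4.png",cv2.convertScaleAbs(cv2.resize(f["image"][v-30:v+40,u-35:u+35,::-1],(500,500),interpolation=cv2.INTER_CUBIC),alpha=1.8))
E
```

```text
t 17.35 pos [ 0.4907 -0.041   0.1058] hd 79.42 tilt [ 0.0008 -0.0006] j [ 0.34  0.45 -0.48  2.02  0.3   0.74 -0.51] F [-3.4 -1.1 13.4] T [-0.08  0.88  0.03] gap 0.120 f 62.2
shift units (current axes) [ 0.01  -0.007 -0.168]
turn units [0.01  0.005 0.003] shift units (goal axes) [ 0.01  -0.007 -0.168]
```

View pics/p4.png

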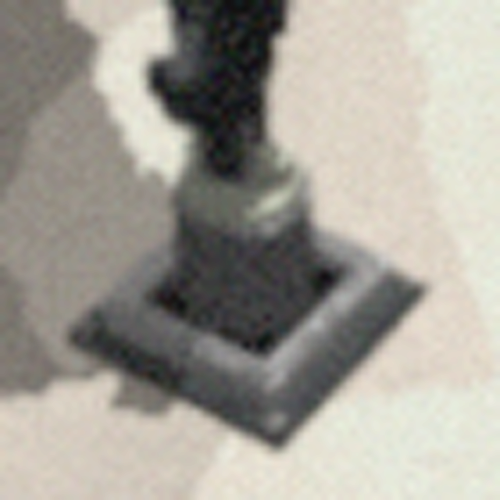

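The stop is felt: force rises from 9 N to 13 N at 8.5 mm down, and the canister is still home. I'll ease up slightly and twist anticlockwise.

Request:
apply_moves(
  targets=[
    [0,0,0,0,0,-0.01,1],
    [0,0,-0.4,0,0,0,1],
    [0,0,-0.5,0,0,0,1],
    [0,0,-0.5,0,0,0,1],
    [0,0,-0.5,0,0,0,1],
    [0,0,-0.5,0,0,0,1],
  ],
)

```text
time: 18.0
ee_pos: [0.4916, -0.0408, 0.1063]
tcp_rot: [0.698, 0.716, 0.001, 0.001]
ft_force: [-1.1, -0.2, 9.5]
finger_gap: 0.119
finger_force: 61.8
```

```bash
python3 g.py .4905 -.0405 .1125 149.4
```

```text
t 18.00 pos [ 0.4916 -0.0408  0.1063] hd 91.52 tilt [ 0.0025 -0.0002] j [ 0.38  0.46 -0.54  2.02  0.34  0.75 -0.33] F [-1.1 -0.2  9.5] T [-0.01  0.12 -0.06] gap 0.119 f 61.8
shift units (current axes) [ 0.009 -0.026 -0.155]
turn units [  0.024   0.017 -11.575] shift units (goal axes) [ 0.027 -0.007 -0.155]
```

Turning with low torque, so I'll go on.

Request:
apply_moves(
  targets=[
    [0,0,-0.6,0,0,0,1],
    [0,0,-0.6,0,0,0,1],
    [0,0,-0.6,0,0,0,1],
    [0,0,-0.6,0,0,0,1],
    [0,0,-0.6,0,0,0,1],
    [0,0,-0.6,0,0,0,1],
    [0,0,-0.6,0,0,0,1],
    [0,0,-0.6,0,0,0,1],
    [0,0,0,0,0,0,1],
  ],
)

```text
time: 18.9
ee_pos: [0.492, -0.0406, 0.1064]
tcp_rot: [0.533, 0.846, 0.001, 0.001]
ft_force: [1.3, 0.6, 10.1]
finger_gap: 0.114
finger_force: 61.8
```

```bash
python3 g.py .4905 -.0405 .1125 149.4
```

```text
t 18.90 pos [ 0.492  -0.0406  0.1064] hd 115.53 tilt [0.0033 0.0002] j [ 0.46  0.48 -0.64  2.01  0.41  0.77  0.02] F [ 1.3  0.6 10.1] T [ 0.06 -0.13  0.05] gap 0.114 f 61.8
shift units (current axes) [ 0.018 -0.034 -0.152]
turn units [ 0.031  0.024 -6.773] shift units (goal axes) [ 0.034 -0.018 -0.152]
```

Request:
apply_moves(
  targets=[
    [0,0,-0.6,0,0,0,1],
    [0,0,-0.6,0,0,0,1],
    [0,0,-0.6,0,0,0,1],
    [0,0,-0.6,0,0,0,1],
    [0,0,-0.6,0,0,0,1],
    [0,0,-0.6,0,0,0,1],
    [0,0,-0.6,0,0,0,1],
    [0,0,-0.6,0,0,0,1],
    [0,0,0,0,0,0,1],
  ],
)

```text
time: 19.8
ee_pos: [0.4921, -0.0406, 0.1064]
tcp_rot: [0.346, 0.938, 0.001, 0.001]
ft_force: [0.8, 0.2, 10.1]
finger_gap: 0.118
finger_force: 61.8
```

```bash
python3 g.py .4905 -.0405 .1125 149.4
```

```text
t 19.80 pos [ 0.4921 -0.0406  0.1064] hd 139.53 tilt [0.0033 0.0003] j [ 0.54  0.52 -0.75  2.01  0.49  0.8   0.37] F [ 0.8  0.2 10.1] T [ 0.06 -0.14 -0.04] gap 0.118 f 61.8
shift units (current axes) [ 0.03  -0.024 -0.152]
turn units [ 0.025  0.029 -1.974] shift units (goal axes) [ 0.034 -0.019 -0.152]
```

Request:
apply_moves(
  targets=[
    [0,0,-0.4,0,0,0,1],
    [0,0,-0.4,0,0,0,1],
    [0,0,-0.4,0,0,0,1],
    [0,0,-0.4,0,0,0,1],
    [0,0,0,0,0,0,1],
  ],
)

```text
time: 20.3
ee_pos: [0.492, -0.0405, 0.1064]
tcp_rot: [0.28, 0.96, 0.001, 0.002]
ft_force: [-0.2, 1.0, 10.4]
finger_gap: 0.117
finger_force: 61.8
```

```bash
python3 g.py .4905 -.0405 .1125 149.4
```

```text
t 20.30 pos [ 0.492  -0.0405  0.1064] hd 147.50 tilt [0.0033 0.0003] j [ 0.56  0.53 -0.79  2.    0.51  0.81  0.48] F [-0.2  1.  10.4] T [ 0.15 -0.12 -0.01] gap 0.117 f 61.8
shift units (current axes) [ 0.033 -0.02  -0.152]
turn units [ 0.023  0.031 -0.381] shift units (goal axes) [ 0.034 -0.019 -0.152]
```

Request:
apply_moves(
  targets=[
    [0,0,-0.3,0,0,0,1],
    [0,0,-0.3,0,0,0,1],
    [0,0,0,0,0,0,1],
  ],
)

```text
time: 20.6
ee_pos: [0.4921, -0.0405, 0.1064]
tcp_rot: [0.255, 0.967, 0.001, 0.002]
ft_force: [0.4, 1.2, 10.7]
finger_gap: 0.118
finger_force: 61.8
```

```bash
python3 g.py .4905 -.0405 .1125 149.4
```

```text
t 20.60 pos [ 0.4921 -0.0405  0.1064] hd 150.48 tilt [0.0033 0.0003] j [ 0.57  0.53 -0.8   2.    0.52  0.82  0.53] F [ 0.4  1.2 10.7] T [ 0.11 -0.18 -0.06] gap 0.118 f 61.8
shift units (current axes) [ 0.033 -0.019 -0.152]
turn units [0.022 0.031 0.216] shift units (goal axes) [ 0.033 -0.02  -0.152]
```

Request:
apply_moves(
  targets=[
    [0,0,-0.3,0,0,0,1],
    [0,0,-0.3,0,0,0,1],
    [0,0,0,0,0,0,1],
  ],
)

```text
time: 20.9
ee_pos: [0.4922, -0.04, 0.1065]
tcp_rot: [0.229, 0.973, 0.001, 0.002]
ft_force: [0.5, 2.0, 8.8]
finger_gap: 0.117
finger_force: 61.8
```

```bash
python3 g.py .4905 -.0405 .1125 149.4
```

```text
t 20.90 pos [ 0.4922 -0.04    0.1065] hd 153.48 tilt [0.0036 0.001 ] j [ 0.58  0.54 -0.81  2.    0.53  0.82  0.57] F [0.5 2.  8.8] T [ 0.45 -0.19 -0.13] gap 0.117 f 61.8
shift units (current axes) [ 0.032 -0.029 -0.151]
turn units [0.03  0.031 0.817] shift units (goal axes) [ 0.03  -0.032 -0.151]
```

Request:
apply_moves(
  targets=[
    [0,0,-0.3,0,0,0,1],
    [0,0,0,0,0,0,1],
  ],
)

```text
time: 21.1
ee_pos: [0.4921, -0.04, 0.1065]
tcp_rot: [0.217, 0.976, 0.001, 0.002]
ft_force: [0.5, 1.1, 9.2]
finger_gap: 0.118
finger_force: 61.8
```

```bash
python3 g.py .4905 -.0405 .1125 149.4
```

```text
t 21.10 pos [ 0.4921 -0.04    0.1065] hd 154.98 tilt [0.0035 0.001 ] j [ 0.58  0.54 -0.82  2.    0.53  0.82  0.59] F [0.5 1.1 9.2] T [ 0.44 -0.1  -0.08] gap 0.118 f 61.8
shift units (current axes) [ 0.031 -0.027 -0.151]
turn units [0.029 0.03  1.116] shift units (goal axes) [ 0.029 -0.031 -0.151]
```

Request:
apply_moves(
  targets=[
    [0,0,-0.3,0,0,0,1],
    [0,0,-0.3,0,0,0,1],
    [0,0,0,0,0,0,1],
  ],
)

```text
time: 21.4
ee_pos: [0.492, -0.0401, 0.1065]
tcp_rot: [0.191, 0.982, 0.001, 0.002]
ft_force: [0.3, 1.2, 10.4]
finger_gap: 0.12
finger_force: 61.9
```

```bash
python3 g.py .4905 -.0405 .1125 149.4
```

```text
t 21.40 pos [ 0.492  -0.0401  0.1065] hd 157.96 tilt [0.0033 0.0009] j [ 0.59  0.54 -0.83  2.    0.54  0.83  0.63] F [ 0.3  1.2 10.4] T [ 0.35 -0.07 -0.26] gap 0.120 f 61.9
shift units (current axes) [ 0.032 -0.022 -0.151]
turn units [0.026 0.029 1.712] shift units (goal axes) [ 0.029 -0.027 -0.151]
```

Request:
apply_moves(
  targets=[
    [0,0,-0.3,0,0,0,1],
    [0,0,0,0,0,0,1],
  ],
)

```text
time: 21.6
ee_pos: [0.4919, -0.04, 0.1064]
tcp_rot: [0.179, 0.984, 0.001, 0.001]
ft_force: [0.4, 1.9, 10.7]
finger_gap: 0.115
finger_force: 62.2
```

```bash
python3 g.py .4905 -.0405 .1125 149.4
```

```text
t 21.60 pos [ 0.4919 -0.04    0.1064] hd 159.43 tilt [0.0031 0.0012] j [ 0.59  0.54 -0.84  2.    0.55  0.83  0.66] F [ 0.4  1.9 10.7] T [ 0.55 -0.01 -0.55] gap 0.115 f 62.2
shift units (current axes) [ 0.029 -0.025 -0.151]
turn units [0.028 0.026 2.007] shift units (goal axes) [ 0.024 -0.03  -0.151]
```

Hard stop felt: torque 0.55 N m at 80°, including the canister's play in the well. I'll relax the turn a little and let up.

Request:
apply_moves(
  targets=[
    [0,0,0.3,0,0,0,1],
    [0,0,0.1,0,0,-0.05,1],
    [0,0,0,0,0,-0.05,1],
    [0,0,0,0,0,-0.05,1],
    [0,0,0,0,0,-0.05,1],
    [0,0,0,0,0,0,1],
  ],
)

```text
time: 22.2
ee_pos: [0.4919, -0.0401, 0.1144]
tcp_rot: [0.196, 0.981, 0.001, 0.001]
ft_force: [1.3, 2.2, 6.6]
finger_gap: 0.12
finger_force: 61.5
```

Request:
apply_moves(
  targets=[
    [0,0,0,0,0,-0.05,1],
    [0,0,0,0,0,-0.05,1],
    [0,0,0,0,0,-0.05,1],
    [0,0,0,0,0,-0.05,1],
    [0,0,0,0,0,0,1],
  ],
)

```text
time: 22.7
ee_pos: [0.4906, -0.0412, 0.1215]
tcp_rot: [0.196, 0.981, -0.0, 0.0]
ft_force: [4.4, 2.1, 3.5]
finger_gap: 0.117
finger_force: 61.0
```

```bash
python3 g.py .492 -.0405 .16 157.5
```

```text
t 22.70 pos [ 0.4906 -0.0412  0.1215] hd 157.41 tilt [ 0.0003 -0.0003] j [ 0.61  0.52 -0.85  1.99  0.52  0.86  0.65] F [4.4 2.1 3.5] T [ 0.49 -0.75 -0.07] gap 0.117 f 61.0
shift units (current axes) [-0.027  0.028 -0.963]
turn units [-0.001  0.005 -0.018] shift units (goal axes) [-0.026  0.029 -0.963]
```

Request:
apply_moves(
  targets=[
    [0,0,0,-0.025,0.025,-0.03,1],
    [0,0,0,0,0,-0.05,1],
    [0,0,0,0,0,-0.05,1],
    [0,0,0,0,0,-0.05,1],
    [0,0,0,0,0,0,1],
  ],
)

```text
time: 23.2
ee_pos: [0.4914, -0.0406, 0.1286]
tcp_rot: [0.196, 0.981, -0.0, -0.0]
ft_force: [0.4, -0.5, 0.1]
finger_gap: 0.116
finger_force: 60.5
```

Request:
apply_moves(
  targets=[
    [0,0,0,0,0,-0.1,1],
    [0,0,0,0,0,-0.1,1],
    [0,0,0,0,0,-0.1,1],
    [0,0,0,0,0,-0.1,1],
    [0,0,0,0,0,0,1],
  ],
)

```text
time: 23.7
ee_pos: [0.4921, -0.0404, 0.1452]
tcp_rot: [0.196, 0.981, 0.0, 0.0]
ft_force: [0.3, 0.3, -1.3]
finger_gap: 0.115
finger_force: 60.5
```

```bash
python3 g.py .476 -.244 .18 157.5;  python3 - <<'E'
from plant import arm; from h import *
f=arm.grab_frame("scene");np.savez("scene5.npz",**f);u,v=239,165
cv2.imwrite("pics/p5.png",cv2.convertScaleAbs(cv2.resize(f["image"][v-40:v+30,u-35:u+35,::-1],(500,500),interpolation=cv2.INTER_CUBIC),alpha=1.8))
E
```

```text
t 23.70 pos [ 0.4921 -0.0404  0.1452] hd 157.42 tilt [ 0.001  -0.0002] j [ 0.63  0.49 -0.87  1.96  0.48  0.91  0.68] F [ 0.3  0.3 -1.3] T [ 0.04 -0.03  0.01] gap 0.115 f 60.5
shift units (current axes) [-1.584 -4.855 -0.871]
turn units [ 0.003  0.011 -0.016] shift units (goal axes) [-1.576 -4.857 -0.871]
```

View pics/p5.png

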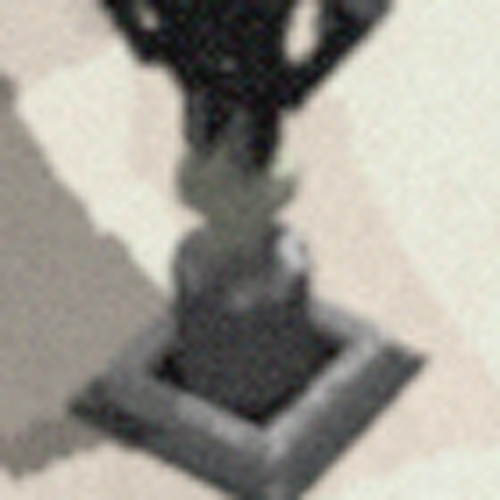

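Request:
apply_moves(
  targets=[
    [0,0,0,0,0,-0.3,1],
    [0,0,0,0,0,-0.4,1],
    [0,0,0,-0.16,-0.48,0,1],
    [0,0,0,-0.24,-0.73,0,1],
    [0,0,0,-0.26,-0.8,0,1],
    [0,0,0,-0.26,-0.8,0,1],
    [0,0,0,-0.26,-0.8,0,1],
    [0,0,0,-0.24,-0.73,0,1],
    [0,0,0,-0.16,-0.5,0,1],
    [0,0,0,0,0,0,1],
  ],
)

```text
time: 24.75
ee_pos: [0.475, -0.2472, 0.1727]
tcp_rot: [0.198, 0.98, -0.001, -0.0]
ft_force: [-0.3, -0.0, -0.7]
finger_gap: 0.118
finger_force: 60.5
```

Request:
apply_moves(
  targets=[
    [0,0,0,0,0,0.3,1],
    [0,0,0,0,0,0.6,1],
    [0,0,0,0,0,0.6,1],
    [0,0,0,0,0,0.5,1],
    [0,0,0,0,0,0.3,1],
    [0,0,0,0,0,0,1],
    [0,0,0,0,0,0,1],
  ],
)

```text
time: 25.45
ee_pos: [0.4763, -0.2427, 0.0809]
tcp_rot: [0.195, 0.981, 0.0, 0.0]
ft_force: [-0.5, 0.6, -1.2]
finger_gap: 0.117
finger_force: 60.5
```

```bash
python3 g.py .476 -.2445 .0563 157.5;  python3 - <<'E'
from plant import arm; from h import *
f=arm.grab_frame("scene");f0=dict(np.load("scene0.npz"))
a=[cv2.resize(f["image"][135:205,u-35:u+35,::-1],(400,400),interpolation=cv2.INTER_CUBIC) for u in (175,239)]
cv2.imwrite("pics/p6.png",cv2.convertScaleAbs(np.hstack(a),alpha=1.8))
E
```

```text
t 25.45 pos [ 0.4763 -0.2427  0.0809] hd 157.49 tilt [0.0004 0.0003] j [ 0.92  0.63 -0.78  1.93  0.59  0.83  1.01] F [-0.5  0.6 -1.2] T [-0.02  0.01 -0.01] gap 0.117 f 60.5
shift units (current axes) [-0.011 -0.045  0.616]
turn units [ 0.005  0.003 -0.002] shift units (goal axes) [-0.012 -0.045  0.616]
```

View pics/p6.png

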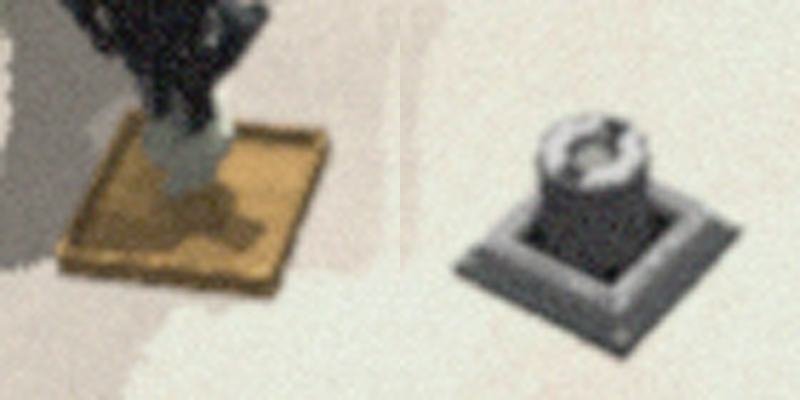

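The cap hangs over the tray (left half, around (190,160)). The open canister is home in the holder (right half, around (590,180)). I'll lower the cap until it touches the floor.

Request:
apply_moves(
  targets=[
    [0,0,0,0,0,0.15,1],
    [0,0,0,0,0,0.15,1],
    [0,0,0,0,0,0.1,1],
    [0,0,0,0,0,0.08,1],
    [0,0,0,0,0,0.05,1],
    [0,0,0,0,0,0,1],
  ],
)

```text
time: 26.1
ee_pos: [0.4756, -0.2433, 0.059]
tcp_rot: [0.196, 0.981, 0.0, -0.0]
ft_force: [0.1, -0.4, -0.5]
finger_gap: 0.118
finger_force: 60.5
```

Request:
apply_moves(
  targets=[
    [0,0,0,0,0,0.025,1],
    [0,0,0,0,0,0.025,1],
    [0,0,0,0,0,0,1],
  ],
)

```text
time: 26.4
ee_pos: [0.4758, -0.2435, 0.0573]
tcp_rot: [0.196, 0.981, -0.0, 0.0]
ft_force: [-0.6, -0.3, -1.1]
finger_gap: 0.116
finger_force: 60.5
```

Request:
apply_moves(
  targets=[
    [0,0,0,0,0,0.02,1],
    [0,0,0,0,0,0.02,1],
    [0,0,0,0,0,0,1],
  ],
)

```text
time: 26.7
ee_pos: [0.4757, -0.2434, 0.0556]
tcp_rot: [0.196, 0.981, -0.0, -0.0]
ft_force: [0.6, -1.1, -0.7]
finger_gap: 0.121
finger_force: 60.5
```

Request:
apply_moves(
  targets=[
    [0,0,0,0,0,0.02,1],
    [0,0,0,0,0,0,1],
  ],
)

```text
time: 26.9
ee_pos: [0.4759, -0.2434, 0.0553]
tcp_rot: [0.196, 0.981, -0.0, 0.0]
ft_force: [-1.6, 0.1, 5.8]
finger_gap: 0.118
finger_force: 61.3
```

Touched down at 0.0553, so I'll release gently and withdraw.

Request:
apply_moves(
  targets=[
    [0,0,0,0,0,-0.01,0.8],
    [0,0,0,0,0,0,0.7],
    [0,0,0,0,0,0,0.5],
    [0,0,0,0,0,0,0.4],
    [0,0,0,0,0,0,0.4],
    [0,0,0,0,0,0,0.4],
  ],
)

```text
time: 27.5
ee_pos: [0.4758, -0.2434, 0.0553]
tcp_rot: [0.196, 0.981, -0.0, -0.0]
ft_force: [0.3, 0.2, 0.2]
finger_gap: 0.597
finger_force: 0.0
```

Request:
apply_moves(
  targets=[
    [0,0,0,0,0,-0.2,0.4],
    [0,0,0,0,0,-0.4,0.4],
    [0,0,0,0,0,-0.7,0.4],
    [0,0,0,0,0,-0.9,0.4],
    [0,0,0,0,0,-0.9,0.4],
    [0,0,0,0,0,-0.3,0.4],
    [0,0,0,0,0,0,0.4],
    [0,0,0,0,0,0,0.4],
  ],
)

```text
time: 28.3
ee_pos: [0.4754, -0.2435, 0.1912]
tcp_rot: [0.196, 0.981, -0.0, -0.0]
ft_force: [-0.4, -0.6, -0.2]
finger_gap: 0.602
finger_force: 0.0
```

```bash
python3 g.py;  python3 - <<'E'
from plant import arm; from h import *
f=arm.grab_frame("scene");P=cloud(f)
for nm,c,bands in(("cap",(.477,-.2425),((.024,.037),(.041,.055))),("can",(.492,-.038),((.024,.031),(.068,.082)))):
    for lo,hi in bands:
        q=P[near(P,c,.05)&(P[...,2]>lo)&(P[...,2]<hi)]
        print(nm,lo,hi,len(q),np.median(q[:,2]).round(4),np.percentile(q[:,2],95).round(4),rect(q) if len(q)>5 else 0)
a=[cv2.resize(f["image"][135:205,u-35:u+35,::-1],(400,400),interpolation=cv2.INTER_CUBIC) for u in (175,239)]
cv2.imwrite("pics/p7.png",cv2.convertScaleAbs(np.hstack(a),alpha=1.8))
E
```

```text
t 28.30 pos [ 0.4754 -0.2435  0.1912] hd 157.41 tilt [-0.0002 -0.0005] j [ 1.01  0.49 -0.88  1.82  0.44  1.04  1.13] F [-0.4 -0.6 -0.2] T [-0.01 -0.05  0.04] gap 0.602 f 0.0
cap 0.024 0.037 98 0.0306 0.0342 (array([ 480. , -240.1]), array([49. , 44.9]), 85.4)
cap 0.041 0.055 49 0.0447 0.047 (array([ 477.4, -240. ]), array([12.2, 43.5]), 70.4)
can 0.024 0.031 101 0.0266 0.0297 (array([491.7, -38.8]), array([85.7, 83.8]), 59.8)
can 0.068 0.082 202 0.0744 0.077 (array([492.7, -39.1]), array([56.2, 53.1]), 6.7)
```

View pics/p7.png

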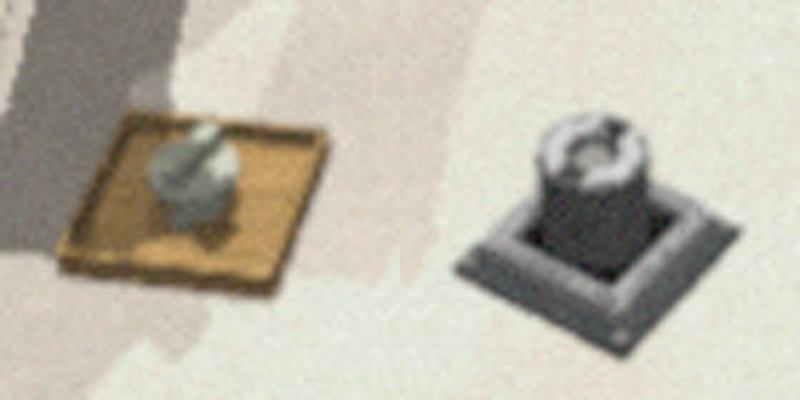

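The cap stands upright in the tray (left half, around (195,170)), its bar on top and well inside the walls. The canister is open and home: its top reads about 0.076 and its centre matches the holder's.

```bash
python3 -c "
from plant import arm; print(arm.job_done())"
```

```text
the job is handed in; nothing more can be done
None
```

The job is handed in, with no verdict returned: the open canister stands home in the holder and the cap stands upright, bar on top, on the tray floor, though the stop was felt at about 0.55 N m, above the 0.3 N m you called plenty.

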